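# Clip the egg-cup holder onto the breakfast board and fill it

## Robot

A 6-joint arm with a two-finger parallel gripper is mounted at the origin on the work surface. World frame = base frame: x ahead of the robot, y to its left, z up, the work surface at z = 0. Lengths are in m, angles in rad, forces in N, time in s.
With the tool pointing down it reaches from about 0.35 to 0.725 m from the base axis. Payload 6 kg.
Tool frame: the origin (TCP) lies midway between the tips of the shut fingers; the grasp point (between the pads) lies ctrl.tcp_to_grasp behind it (ctrl.tcp_to_grasp is the distance from the TCP to the grasp point, in m); z points along the fingers, y is the line along which they close (so a half turn about z gives the same grasp; the last joint's range is limited). The gripper opens to 85 mm and grips with 20 to 120 N. Pads are 22 mm wide; open, the fingers measure 114 mm over their backs; the gripper's body (76 mm by 85 mm) begins 54 mm behind the grasp point. The pads swing forward as they close: fully open they stand 13 mm farther back than shut.
Start: joints at [-1.002, 0.04, 0.085, 0, -1.615, -0.334], TCP at [0.14, -0.584, 0.231] pointing down, gripper open.
Joint ranges: [-2.56, 2.56], [-1.29, 2.01], [-1.08, 1.49], [-3.29, 1.98], [-2.81, -0.18], [-2.99, 2.99]. Speed limits (rad/s): [2.57, 2.57, 3.01, 3.14, 3.14, 3.14].

## Interface

Orientations are given as a rotation vector (axis times angle).
In Python, from bench import ctrl gives the robot as it stands.
- The arm moves only by the tool move_arm, never from a script. Its argument "commands" is one flat list of numbers, 7 for each row, row after row: the turn, a rotation vector about the world's x, y, z in units of 2 pi rad (1.0 is 2 pi rad), then the shift along the world's x, y, z in units of 250 mm (1.0 is 250 mm), then the opening, from -1 (shut) to 1 (fully open). In form: [ax, ay, az, x, y, z, jaw, ax, ay, az, x, y, z, jaw, ...]. A call has 1 to 20 rows; each row is the pose to reach, as a shift and turn from the pose commanded when the call began, turning the shorter way round; what a row does not reach only later rows make up. A row lasts 1/8 s, in which the tool goes at most 62.5 mm and 10.7 degrees, less where a joint would pass 70% of its speed; a pose out of reach is approached as far as the arm can. A call with a number of a shift or a turn outside -1 to 1 is refused whole. A call with a gripper value outside its range is refused whole. The fingers move at their own pace and stop on an object; "squeeze" is the grip in N (left out, the last holds). Time passes only in rows, so rows that repeat a pose let the fingers close. It gives the time, the measured TCP pose, the force, the opening and the grip force at its end, in the units of the state.
- ctrl.observe(): the state, without advancing time (a new reading comes with each control period).
- ctrl.camera(name): name is "scene" or "top" or "wrist"; returns (picture, depth): 480x640x3 uint8, blue, green, red; 480x640 float32, m along the optical axis (not along the pixel's ray), 0 where there is no reading.
- ctrl.camera_params(name): a dict with "intrinsics" (3x3 intrinsics, pixels), "k1" (the pictures are not rectified: a ray, as slopes to the right and down, at radius r is drawn at 1 + k1 r^2 times it, then the intrinsics apply), "camera_from_world" (4x4, takes a point from world to camera coordinates). Camera axes: x right, y down, z forward; pixel columns grow to the right and rows downward; lengths in m; the calibration is good to about 2 mm. A picture is of the moment at which its call begins: read the wrist's pose just before it. camera_params takes no time and is no camera call; for the wrist camera it gives the pose at the moment of the call.
- ctrl.finish_job(): hands the job in; it is judged then, once.
The state is a dict: "clock": time; "qpos": joint angles; "dq": joint speeds; "effort": joint torques, N m; "ee_pos": TCP position; "tool_rot": TCP orientation; "contact_force": force on the tool from outside, world axes, zero at the start; "ft_torque": the same for the moment, N m; "grip_width": finger opening in m; "finger_force": force on a finger pad.
Only numpy, scipy, OpenCV 4.12 (cv2) and the standard library are available. Lean on these libraries where they do the work, as an engineer would, in place of code of your own. Each camera call takes 0.05 s, during which the arm holds its last target. There are 200 camera calls.

## Task

Clip the egg-cup holder onto the near long edge of the cutting board: slide it on square, away from the corners, until its block is flush against the edge and the sprung jaw has snapped down into the board's juice groove. Then take the smaller egg cup standing on the worktop, the one with a collar, and seat it upright in the holder's hole so that its collar rests on the block, and let go. Leave the other things where they stand.

Things in the scene. Friction and masses are not known exactly. Their poses are not given: they have to be found in the camera images.
- board: Pale wooden cutting board, 160 (x) x 260 (y) x 18 mm, on 8 mm rubber feet near its corners: underside 8 mm, top 26 mm above the worktop; does not move. Origin on the worktop under its centre; near long edge (towards the robot) at its x = -80 mm. A juice groove 16 mm wide, 4 mm deep runs along y, 22 to 38 mm in from that edge.
- board_edge (a point): Middle of the near long edge face of the board, 17 mm above the worktop; axes as the board's (x points into the board, square to the edge).
- holder: Loose clip-on egg-cup holder, 350 g, on the worktop. Wooden block, x -30 (flat back face) to +44 mm (front face), 64 mm wide in y, 30 mm high, with an upright through hole 43 mm across. Origin under the hole's centre, at the underside. From the front face a steel tongue, 40 mm wide, 6.5 mm thick, reaches along the worktop to x = +104 mm (goes under the board), with a sprung jaw above it.
- throat (a point): Middle of the block's front face, 17 mm above its underside, x = +44 mm in the holder; axes as the holder's. It meets the board's edge when the holder is home.
- jaw (a joint): Opening of the sprung steel jaw (rad): 0 closed on nothing, about 0.15 riding on the board's top, about 0.04 snapped in the groove. Hinge at x = 36, z = 33 mm in the holder (top 40 mm); bead at x = 71 mm presses down; nose, to x = 100 mm, is turned up so that pushing the holder's back face makes the jaw ride up over the board's edge (about 8 to 15 N).
- egg_cup: The smaller egg cup of grey silicone, 56 mm high, loose, 50 g. Origin at the centre of its underside, z up. Barrel of 36 mm diameter up to 22 mm, collar of 50 mm diameter from 22 to 27 mm, above it a round bowl of 44 to 46 mm outer diameter up to 56 mm; grip it across the bowl. Seated, its origin is 8 mm above the holder's underside.
- big_cup: A bigger egg cup of the same grey silicone, without collar, 66 mm across and 65 mm high; leave it. Origin at its underside.
- ramekin: White ramekin, 60 mm across, 35 mm high, standing on the far half of the board; leave it. Origin at its underside.
- jar: Glass jar with screw cap, 74 mm across, 100 mm high; leave it. Origin at its underside.
- shaker: Steel salt shaker, 44 mm across, 66 mm high; leave it. Origin at its underside.
- spoon: Steel spoon, 140 mm long, lying on the worktop; leave it. Origin at its middle.
Mind the look-alikes: they are no part of the job. What is shaped like the holder but turquoise is not meant. Leave any red look-alike of the egg_cup alone.

How it is judged:
By the outcome, as a careful person would: the job done as asked, in the order asked, and still so for the second after the job is handed in, with the robot touching nothing.
It also fails if it takes over 64 s, if anything falls off the work surface, if the arm or the gripper's body presses on something with over 40 N, if the wrist force passes 120 N, or if a joint passes its speed limit or range.

## Working session

There is one attempt and no reset: what is moved stays moved. The work goes in short steps, Python scripts to look and compute and a tool call to move; the robot and the scene stay as the last step left them, time stands still between calls to the robot, and variables do not carry over. Pictures are saved under pics/ and viewed, at most 10 in all, crops included, and the job is handed in when it is done.

Besides the shell and the picture viewer there is one more tool, called after "Emit:" by a JSON object that holds its "fn" and its "kwargs", one argument or row to a line. move_arm: Moves the arm, as the interface text tells. Its arguments: {"type":"object","properties":{"commands":{"type":"array","items":{"type":"number","minimum":-1,"maximum":1}},"squeeze":{"type":"number"}},"required":["commands"]}

```bash
mkdir -p pics; ls
python3 - <<'E'
from bench import ctrl
import cv2,numpy as np
o=ctrl.observe();print({k:np.round(v,4) for k,v in o.items()},ctrl.tcp_to_grasp)
for n in("top","scene"):
    p,d=ctrl.camera(n);cv2.imwrite(f"pics/{n}0.png",p);np.save(f"pics/{n}0.npy",d)
    c=ctrl.camera_params(n);print(n,c)
E
```

```text
pics
{'clock': np.float64(0.0), 'qpos': array([-1.0023e+00,  4.0800e-02,  8.3800e-02, -5.0000e-04, -1.6155e+00,
       -3.3370e-01]), 'dq': array([-0.0001,  0.0003, -0.0013, -0.0001, -0.0017, -0.001 ]), 'effort': array([-2.00000e-04, -3.68206e+01,  3.47418e+01,  6.93240e+00,
       -5.30000e-03, -0.00000e+00]), 'ee_pos': array([ 0.1396, -0.5832,  0.2303]), 'tool_rot': array([ 3.6800e-01, -3.1196e+00, -2.8000e-03]), 'contact_force': array([ 0.0253, -0.0216,  0.6201]), 'ft_torque': array([ 0.023 , -0.0062, -0.0183]), 'finger_force': np.float64(0.0), 'grip_width': np.float64(0.0854)} 0.0187
top {'intrinsics': array([[445.65119247,   0.        , 321.44713178],
       [  0.        , 445.65119247, 244.50959713],
       [  0.        ,   0.        ,   1.        ]]), 'k1': -0.013757735763939724, 'camera_from_world': array([[-0.02170257, -0.99969186,  0.01204945,  0.04701048],
       [-0.99717265,  0.02077747, -0.07221493,  0.62144734],
       [ 0.07194232, -0.01358263, -0.99731631,  0.87089586],
       [ 0.        ,  0.        ,  0.        ,  1.        ]])}
scene {'intrinsics': array([[455.35583181,   0.        , 319.64840144],
       [  0.        , 455.35583181, 237.79430054],
       [  0.        ,   0.        ,   1.        ]]), 'k1': 0.03119021642581593, 'camera_from_world': array([[-0.75504441,  0.65523696,  0.02392616,  0.4595808 ],
       [ 0.36045783,  0.44529255, -0.81962473, -0.20137624],
       [-0.54770256, -0.6102287 , -0.57240094,  1.4042893 ],
       [ 0.        ,  0.        ,  0.        ,  1.        ]])}
```

View pics/top0.png

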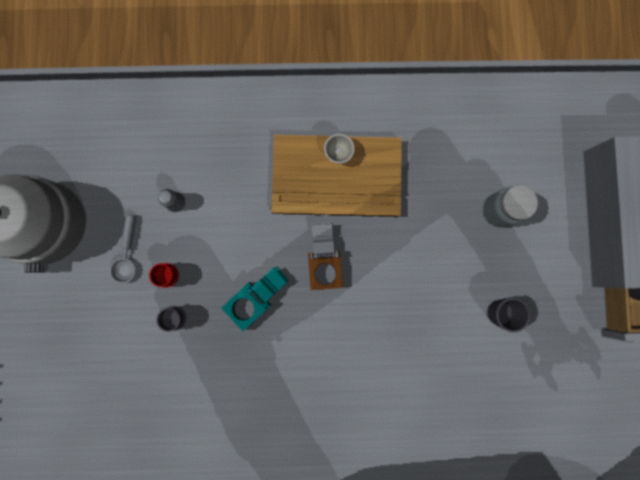

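View pics/scene0.png

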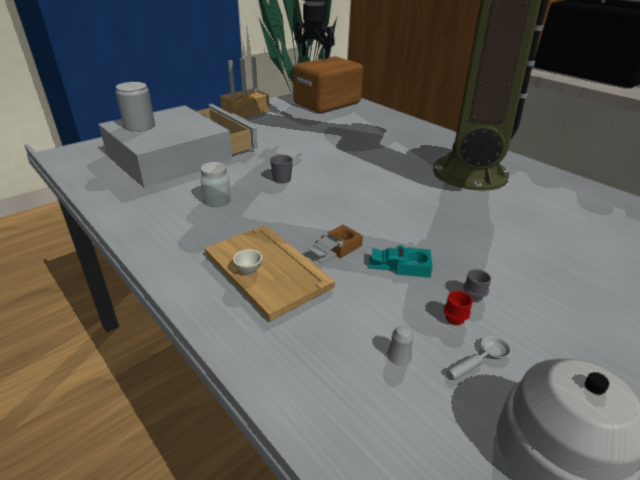

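The top view shows the board at columns 272–402, rows 136–215, with the groove near row 195. The wooden holder is at (325,270) with its jaw toward the board, and the turquoise decoy is at (250,300). The small grey cup is at (171,319) beside a red look-alike at (164,274), and the big cup is at (511,314). The scene view agrees: holder (345,240), collared grey cup (477,285). Next I'll measure them.

```bash
cat > h.py <<'E'
import numpy as np,cv2
def cloud(depth,c):
    K=c["intrinsics"];v,u=np.mgrid[0:480,0:640]
    uv=np.stack([u,v],-1).reshape(-1,1,2).astype(np.float64)
    n=cv2.undistortPoints(uv,K,np.array([c["k1"],0,0,0.])).reshape(480,640,2)
    P=np.dstack([n,np.ones((480,640))])*depth[...,None]
    T=np.linalg.inv(c["camera_from_world"])
    W=P@T[:3,:3].T+T[:3,3]; W[depth<=0]=np.nan
    return W
def proj(X,c):
    T=c["camera_from_world"];X=np.atleast_2d(X).astype(float)
    return cv2.projectPoints(X,cv2.Rodrigues(T[:3,:3])[0],T[:3,3],c["intrinsics"],np.array([c["k1"],0,0,0.]))[0].reshape(-1,2)
def circle(xy):
    A=np.c_[2*xy,np.ones(len(xy))];s=np.linalg.lstsq(A,(xy**2).sum(1),rcond=None)[0]
    return s[:2],np.sqrt(s[2]+s[:2]@s[:2])
def box(xy): 
    return cv2.minAreaRect((xy*1000).astype(np.float32))
E
python3 - <<'E'
from bench import ctrl
from h import *
for n in("top","scene"):
    c=ctrl.camera_params(n);W=cloud(np.load(f"pics/{n}0.npy"),c)
    m=np.zeros((480,640),bool)
    R=dict(top=dict(board=(265,410,125,222),holder=(300,350,215,295),cup=(150,192,300,340),big=(490,535,290,335),table=(350,450,300,400)),
           scene=dict(board=(200,335,225,322),holder=(310,364,222,258),cup=(462,494,266,300),table=(380,450,380,450)))[n]
    for k,(a,b,e,f) in R.items():
        P=W[e:f,a:b].reshape(-1,3);P=P[~np.isnan(P[:,0])]
        if k=="table": print(n,"table z",np.median(P[:,2]),P[:,2].std());continue
        Q=P[P[:,2]>0.015]
        print(n,k,"z pct",np.round(np.percentile(Q[:,2],[5,25,50,75,95,99])*1000,1))
        if k=="board": Q=Q[Q[:,2]<.03];print(box(Q[:,:2]))
        if k=="holder":
            for lo,hi in((.024,.033),(.033,.06)):
                S=Q[(Q[:,2]>lo)&(Q[:,2]<hi)]
                if len(S)>5: print(lo,len(S),box(S[:,:2]))
        if k in("cup","big"):
            zt=np.percentile(Q[:,2],97);S=Q[Q[:,2]>zt-.01]
            h=cv2.convexHull((S[:,:2]*1e3).astype(np.float32))[:,0];print(circle(h),len(S),box(S[:,:2]))
E
python3 - <<'E'
import cv2
a=cv2.imread('pics/top0.png')[120:300,255:415]
cv2.imwrite('pics/c1.png',cv2.resize(a,None,fx=3.3,fy=3.3,interpolation=cv2.INTER_CUBIC))
E
```

```text
top board z pct [21.3 24.3 25.7 27.  37.2 60.5]
((763.9512939453125, 0.1528167724609375), (260.67138671875, 161.8921661376953), 87.43505859375)
top holder z pct [24.8 28.  30.  32.3 36.5 39.5]
0.024 1059 ((598.634765625, 29.78409767150879), (128.78985595703125, 63.87318801879883), 3.0788347721099854)
0.033 290 ((583.9801025390625, 28.693328857421875), (57.271881103515625, 88.76193237304688), 88.80561065673828)
top cup z pct [25.5 29.4 32.3 49.  55.9 57. ]
(array([482.71890765, 330.30050486]), np.float64(22.527831583355397)) 175 ((483.0555114746094, 330.229736328125), (43.9490966796875, 45.03224563598633), 0.7427069544792175)
top big z pct [19.  33.4 49.6 63.  66.3 67.3]
(array([ 477.17069366, -326.10244763]), np.float64(32.49119304059182)) 315 ((477.1468200683594, -326.6235046386719), (63.229061126708984, 64.8425521850586), 81.37399291992188)
top table z -0.0001301562923731181 0.0016119141324191072
scene board z pct [20.3 24.4 25.5 26.6 48.1 60.3]
((704.0835571289062, 5.76690673828125), (265.36572265625, 277.6395263671875), 87.41480255126953)
scene holder z pct [17.9 25.3 28.8 31.6 36.3 38.4]
0.024 536 ((596.358642578125, 33.902305603027344), (131.1678009033203, 68.29985809326172), 5.259409427642822)
0.033 155 ((611.322998046875, 33.82847213745117), (54.9732551574707, 34.64926528930664), 89.27046966552734)
scene cup z pct [24.  32.3 43.4 51.2 55.9 56.9]
(array([505.78401967, 340.78766921]), np.float64(41.90765684003805)) 276 ((506.54827880859375, 336.0489807128906), (96.6128921508789, 45.07207107543945), 4.574252128601074)
scene table z -0.0007444326699649895 0.0011031835195384522
```

View pics/c1.png

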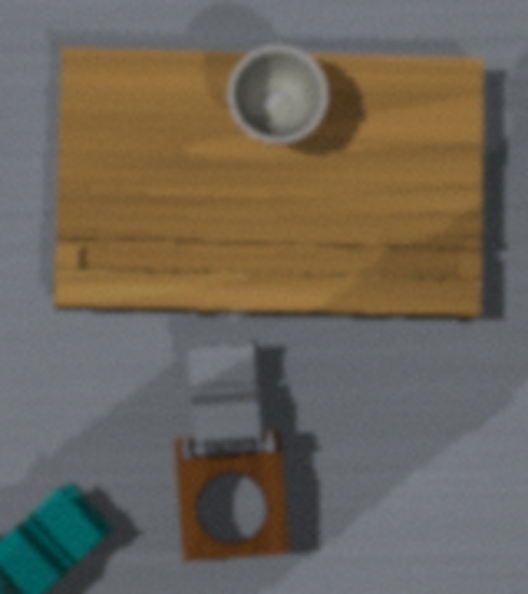

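The crop shows the block corners at about (177,438), (279,434), (287,548), (183,560), so it is yawed a few degrees relative to the board. The near board edge runs from (55,307) to (480,318). I'll refine both by colour.

Run:
```python
from bench import ctrl
from h import *
def atz(uv,z,c):
    n=cv2.undistortPoints(np.asarray(uv,float).reshape(-1,1,2),c["intrinsics"],np.array([c["k1"],0,0,0.])).reshape(-1,2)
    T=np.linalg.inv(c["camera_from_world"]);d=np.c_[n,np.ones(len(n))]@T[:3,:3].T;o=T[:3,3]
    return (o+d*((z-o[2])/d[:,2])[:,None])[:,:2]
for n,win in(("top",(300,350,240,295)),("scene",(322,366,222,260))):
    c=ctrl.camera_params(n);im=cv2.imread(f"pics/{n}0.png");W=cloud(np.load(f"pics/{n}0.npy"),c)
    hsv=cv2.cvtColor(im,cv2.COLOR_BGR2HSV);m=(hsv[...,1]>110)&(hsv[...,0]<25)
    w=np.zeros_like(m);w[win[2]:win[3],win[0]:win[1]]=1;mm=m&w
    if n=="scene": mm&=(W[...,2]>.025)
    v,u=np.nonzero(mm);xy=atz(np.c_[u,v],.030,c)*1e3
    print(n,"block top",len(v),cv2.minAreaRect(xy.astype(np.float32)),"median z",np.nanmedian(W[mm][:,2]))
    if n=="top":
        # hole: non-brown inside hull -> filled contour
        g=mm.astype(np.uint8);cs,hi=cv2.findContours(g,cv2.RETR_CCOMP,cv2.CHAIN_APPROX_NONE)
        for i,k in enumerate(cs):
            if hi[0][i][3]>=0 and len(k)>20: print("hole",circle(atz(k[:,0],.03,c)*1e3))
        # board near edge: lowest brown pixel per column
        b=m.copy();b[222:]=0;b[:120]=0
        for name,f in(("near",max),("far",min)):
            E=[(u,f(np.nonzero(b[:,u])[0])+(.5 if f is max else -.5)) for u in range(276,398) if b[:,u].any()]
            q=atz(E,.026,c)*1e3;p=np.polyfit(q[:,1],q[:,0],1);r=q[:,0]-np.polyval(p,q[:,1]);k=abs(r)<3
            p=np.polyfit(q[k,1],q[k,0],1);print(name,"x=",p,"yaw deg",-np.degrees(np.arctan(p[0])),r[k].std())
        E=[(i,f(np.nonzero(b[i])[0])+s) for f,s in((min,-.5),(max,.5)) for i in range(145,205)]
        q=atz(E,.026,c)*1e3;print("sides y",np.median(q[:60,1]),np.median(q[60:,1]))
```

```text
top block top 591 ((570.2870483398438, 27.769081115722656), (69.34799194335938, 62.58112716674805), 2.9569337368011475) median z 0.029684548908193165
hole (array([564.14730594,  27.90602837]), np.float64(22.31880227508762))
near x= [4.46816765e-02 6.82463868e+02] yaw deg -2.558369837409186 0.6399156939543632Traceback (most recent call last):
  File "<stdin>", line 24, in <module>
    raise TypeError("expected non-empty vector for x")
TypeError: expected non-empty vector for x
```

The holder's hole is at (564, 28) mm with yaw about +3–4° and its top at 30 mm. The board's near edge follows x = 682.5 + 0.0447y, a yaw of −2.6°. These fit the given sizes and reach, so I'll move over the holder.

Emit:
{"fn": "move_arm", "kwargs": {
  "commands": [0,0,-0.0278,0.575,0.816,0,1,0,0,-0.0278,0.575,0.816,0,1,0,0,-0.0278,0.575,0.816,0,1,0,0,-0.0278,0.575,0.816,0,1,0,0,-0.0278,0.575,0.816,0,1]
}}

```text
clock: 0.72
ee_pos: [0.2856, -0.3767, 0.2314]
tool_rot: [-0.104, 3.139, 0.0]
contact_force: [0.1, -0.0, -0.0]
grip_width: 0.0853
finger_force: 0.0
```

Emit:
{"fn": "move_arm", "kwargs": {
  "commands": [0,0,0,0.575,0.816,0,1,0,0,0,0.575,0.816,0,1,0,0,0,0.575,0.816,0,1,0,0,0,0.575,0.816,0,1,0,0,0,0.575,0.816,0,1]
}}

```text
clock: 1.35
ee_pos: [0.4284, -0.173, 0.2303]
tool_rot: [0.102, -3.138, -0.001]
contact_force: [-0.1, -0.6, 0.6]
grip_width: 0.0854
finger_force: 0.0
```

Emit:
{"fn": "move_arm", "kwargs": {
  "commands": [0,0,0,0.575,0.816,0,1,0,0,0,0.575,0.816,0,1,0,0,0,0.575,0.816,0,1,0,0,0,0.575,0.816,0,1,0,0,0,0.575,0.816,0,1,0,0,0,0.575,0.816,0,1]
}}

```text
clock: 2.1
ee_pos: [0.5708, 0.0272, 0.2308]
tool_rot: [0.093, -3.139, 0.001]
contact_force: [0.2, -1.1, -0.6]
grip_width: 0.0856
finger_force: 0.0
```

```bash
cat > look.py <<'E'
import sys
from bench import ctrl
from h import *
n=sys.argv[1]
o=ctrl.observe();c=ctrl.camera_params("wrist");p,d=ctrl.camera("wrist")
cv2.imwrite(f"pics/{n}.png",p);np.savez(f"pics/{n}.npz",d=d,K=c["intrinsics"],k1=c["k1"],T=c["camera_from_world"])
print(o["clock"],np.round(o["ee_pos"],4),np.round(o["tool_rot"],4),o["grip_width"])
E
python3 look.py w1
```

```text
2.1 [0.5708 0.0272 0.2308] [ 9.2800e-02 -3.1391e+00  1.1000e-03] 0.08561931044271702
```

View pics/w1.png

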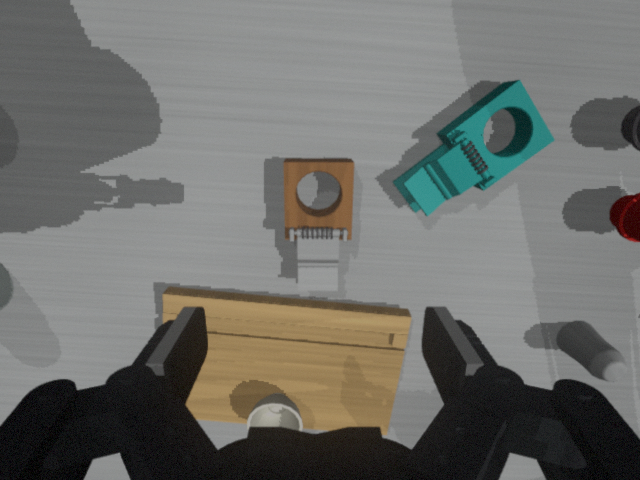

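The wrist view shows the holder with its block at columns 285–354, rows 158–240, the hole at (320,192) and the tongue pointing down to (318,290). The board's near edge runs from (163,290) to (411,315), and the ramekin is at (275,420). I'll measure the holder and edge from here.

```bash
cat >> h.py <<'E'
def atz(uv,z,c):
    n=cv2.undistortPoints(np.asarray(uv,float).reshape(-1,1,2),c["intrinsics"],np.array([c["k1"],0,0,0.])).reshape(-1,2)
    T=np.linalg.inv(c["camera_from_world"]);d=np.c_[n,np.ones(len(n))]@T[:3,:3].T;o=T[:3,3]
    return (o+d*((z-o[2])/d[:,2])[:,None])[:,:2]
def load(n):
    f=np.load(f"pics/{n}.npz");c=dict(intrinsics=f["K"],k1=float(f["k1"]),camera_from_world=f["T"])
    return cv2.imread(f"pics/{n}.png"),cloud(f["d"],c),c
E
python3 - <<'E'
from h import *
im,W,c=load("w1")
hsv=cv2.cvtColor(im,cv2.COLOR_BGR2HSV);m=(hsv[...,1]>110)&(hsv[...,0]<25)
g=m.copy();g[:140]=0;g[260:]=0;g[:,:275]=0;g[:,365:]=0
g&=(W[...,2]>.024)|np.isnan(W[...,2])
v,u=np.nonzero(g);print("z",np.nanmedian(W[g][:,2]))
xy=atz(np.c_[u,v],.03,c)*1e3;print("block",cv2.minAreaRect(xy.astype(np.float32)))
cs,hi=cv2.findContours(g.astype(np.uint8),cv2.RETR_CCOMP,cv2.CHAIN_APPROX_NONE)
for i,k in enumerate(cs):
    if hi[0][i][3]>=0 and len(k)>40: print("hole",circle(atz(k[:,0],.03,c)*1e3))
# side edges of block, rows 165..225
for f in(min,max):
    q=atz([(f(np.nonzero(g[i])[0]),i) for i in range(165,225)],.03,c)*1e3
    p=np.polyfit(q[:,0],q[:,1],1);print("side yaw",np.degrees(np.arctan(p[0])),np.median(q[:,1]))
q=atz([(j,min(np.nonzero(g[:,j])[0])) for j in range(290,350)],.03,c)*1e3
p=np.polyfit(q[:,1],q[:,0],1);print("back yaw",-np.degrees(np.arctan(p[0])),np.median(q[:,0]))
# board top near edge from depth
Z=W[...,2];B=[]
for j in range(175,400):
    if 295<=j<=345: continue
    r=np.nonzero((Z[270:340,j]>.0225)&(Z[270:340,j]<.035))[0]
    if len(r): B.append((j,270+r[0]-.5))
q=atz(B,.026,c)*1e3;p=np.polyfit(q[:,1],q[:,0],1);r=q[:,0]-np.polyval(p,q[:,1]);k=abs(r)<3;p=np.polyfit(q[k,1],q[k,0],1)
print("edge",p,"yaw",-np.degrees(np.arctan(p[0])),r[k].std())
# tongue/jaw
s=(Z>.004)&(Z<.05);s[:240]=0;s[292:]=0;s[:,:290]=0;s[:,350:]=0
P=W[s]*1e3;print("tongue max x",np.percentile(P[:,0],[95,99]),np.percentile(P[:,2],[5,50,95]), "y",np.percentile(P[:,1],[2,98]))
E
```

```text
z 0.027918292502242037
block ((569.8327026367188, 29.733501434326172), (72.96122741699219, 62.3043098449707), 3.3442211151123047)
hole (array([562.78355172,  29.46931512]), np.float64(21.61762921901746))
side yaw 3.2626148607567047 -1.0000084976811934
side yaw 2.9978468492711596 59.93752108546052
back yaw 3.1755545037068833 533.9245114833004
edge [4.33457477e-02 6.81134141e+02] yaw -2.481974758779458 0.5797247738034287
tongue max x [659.17325677 661.33333928] [21.9949274  27.32095459 32.80137174] y [14.23448568 52.8515302 ]
```

Both views agree: hole at about (563, 29) mm, yaw 3.2°, edge at x ≈ 683. The tool yaw is already 3.4°, so I'll descend on the block.

Emit:
{"fn": "move_arm", "kwargs": {
  "commands": [0,0,0,0,0.008,-0.25,1,0,0,0,0,0.008,-0.5,1,0,0,0,0,0.008,-0.7,1,0,0,0,0,0.008,-0.82,1,0,0,0,0,0.008,-0.88,1,0,0,0,0,0.008,-0.915,1,0,0,0,0,0.008,-0.915,1],
  "squeeze": 60
}}

```text
clock: 3.02
ee_pos: [0.5712, 0.0302, 0.0033]
tool_rot: [-0.094, 3.139, 0.0]
contact_force: [-0.6, 0.9, -1.0]
grip_width: 0.0854
finger_force: 0.0
```

Emit:
{"fn": "move_arm", "kwargs": {
  "commands": [0,0,0,0,0,0,0.3,0,0,0,0,0,0,0.3,0,0,0,0,0,0,0,0,0,0,0,0,0,0,0,0,0,0,0,0,0]
}}

```text
clock: 3.65
ee_pos: [0.5718, 0.0308, 0.0043]
tool_rot: [-0.095, 3.138, 0.001]
contact_force: [-2.0, 0.4, 5.9]
grip_width: 0.0632
finger_force: 69.8
```

Emit:
{"fn": "move_arm", "kwargs": {
  "commands": [0,0,-0.008,0,0,0.001,0,0,0,-0.0158,0.02,-0.001,0.001,0,0,0,-0.0158,0.04,-0.002,0.001,0,0,0,-0.0158,0.04,-0.002,0.001,0]
}}

```text
clock: 4.15
ee_pos: [0.5811, 0.0301, 0.0043]
tool_rot: [0.061, 3.141, 0.0]
contact_force: [-4.3, 0.2, 7.4]
grip_width: 0.0627
finger_force: 70.0
```

```bash
python3 look.py w2
python3 - <<'E'
from bench import ctrl
from h import *
im,W,c=load("w2")
p,d=ctrl.camera("top");ct=ctrl.camera_params("top");cv2.imwrite("pics/t2.png",p)
a=cv2.resize(p[120:300,255:415],None,fx=2.2,fy=2.2,interpolation=cv2.INTER_CUBIC)
b=cv2.resize(im,None,fx=.68,fy=.68)
o=np.zeros((400,800,3),np.uint8);o[:a.shape[0],:a.shape[1]]=a;o[:b.shape[0],360:360+b.shape[1]]=b[:, :440]
cv2.imwrite("pics/m2.png",o)
E
```

```text
4.15 [0.5811 0.0301 0.0043] [0.0609 3.1406 0.    ] 0.06271377712360586
```

View pics/m2.png

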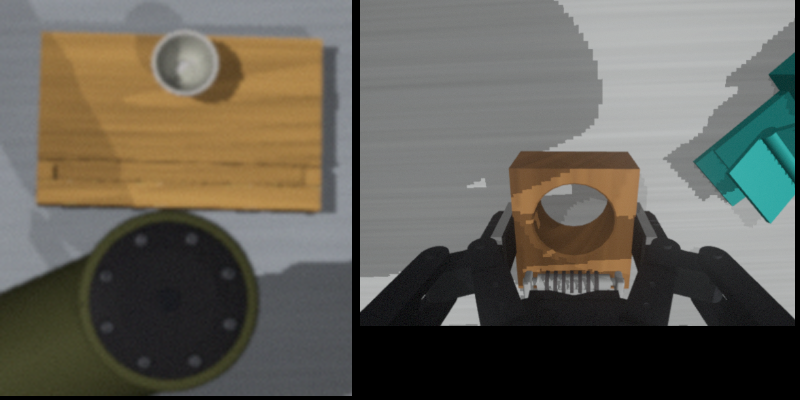

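In the wrist view the block is held square, with the hole at about (573,218) in the mosaic. The arm hides it in the top view. I'll slide on slowly.

Emit:
{"fn": "move_arm", "kwargs": {
  "commands": [0,0,-0.0008,0.03,-0.001,0.002,0,0,0,-0.0008,0.06,-0.003,0.002,0,0,0,-0.0008,0.09,-0.004,0.002,0,0,0,-0.0008,0.12,-0.005,0.002,0,0,0,-0.0008,0.15,-0.007,0.002,0],
  "squeeze": 80
}}

```text
clock: 4.88
ee_pos: [0.6175, 0.0282, 0.0044]
tool_rot: [-0.069, -3.138, 0.001]
contact_force: [-11.5, 1.0, 10.7]
grip_width: 0.0619
finger_force: 87.1
```

Emit:
{"fn": "move_arm", "kwargs": {
  "commands": [0,0,0,0.025,-0.001,0,0,0,0,0,0.05,-0.002,0,0,0,0,0,0.07,-0.003,0,0,0,0,0,0.09,-0.004,0,0,0,0,0,0.09,-0.004,0,0]
}}

```text
clock: 5.5
ee_pos: [0.6412, 0.0272, 0.0044]
tool_rot: [0.069, 3.14, -0.0]
contact_force: [-2.0, -0.3, 4.7]
grip_width: 0.0629
finger_force: 86.5
```

Emit:
{"fn": "move_arm", "kwargs": {
  "commands": [0,0,0,0.008,0,0,0,0,0,0,0.016,-0.001,0,0,0,0,0,0.02,-0.001,0,0,0,0,0,0.02,-0.001,0,0]
}}

```text
clock: 6.0
ee_pos: [0.6463, 0.027, 0.0044]
tool_rot: [0.069, 3.14, 0.0]
contact_force: [-2.6, 0.5, 6.4]
grip_width: 0.0623
finger_force: 86.5
```

Emit:
{"fn": "move_arm", "kwargs": {
  "commands": [0,0,0,0.006,0,0,0,0,0,0,0.012,0,0,0,0,0,0,0.012,0,0,0]
}}

```text
clock: 6.38
ee_pos: [0.6478, 0.027, 0.0044]
tool_rot: [-0.069, -3.138, 0.001]
contact_force: [-10.0, 1.1, 11.1]
grip_width: 0.0625
finger_force: 87.1
```

Emit:
{"fn": "move_arm", "kwargs": {
  "commands": [0,0,0,0.006,0,0,0,0,0,0,0.012,0,0,0,0,0,0,0.012,0,0,0]
}}

```text
clock: 6.75
ee_pos: [0.6478, 0.0269, 0.0044]
tool_rot: [-0.068, -3.132, 0.002]
contact_force: [-24.8, 2.3, 19.7]
grip_width: 0.0621
finger_force: 88.2
```

It has stopped firmly at TCP x = 647.8, as predicted, so the block is against the edge. I'll relax the push, release, and rise to look.

Emit:
{"fn": "move_arm", "kwargs": {
  "commands": [0,0,0,-0.016,0,0,0,0,0,0,-0.016,0,0,0.6,0,0,0,-0.016,0,0,1,0,0,0,-0.016,0,0,1,0,0,0,-0.016,0,0,1,0,0,0,-0.016,0,0.1,1,0,0,0,-0.016,0,0.3,1,0,0,0,-0.016,0,0.5,1,0,0,0,-0.1,0,0.7,1,0,0,0,-0.2,0,0.8,1,0,0,0,-0.2,0,0.8,1]
}}

```text
clock: 8.12
ee_pos: [0.6022, 0.0272, 0.2073]
tool_rot: [0.069, 3.135, 0.003]
contact_force: [0.6, -0.6, 0.3]
grip_width: 0.0855
finger_force: 0.0
```

```bash
python3 look.py w3
```

```text
8.125 [0.6022 0.0272 0.2073] [6.8700e-02 3.1346e+00 3.0000e-03] 0.08548781131977065
```

View pics/w3.png

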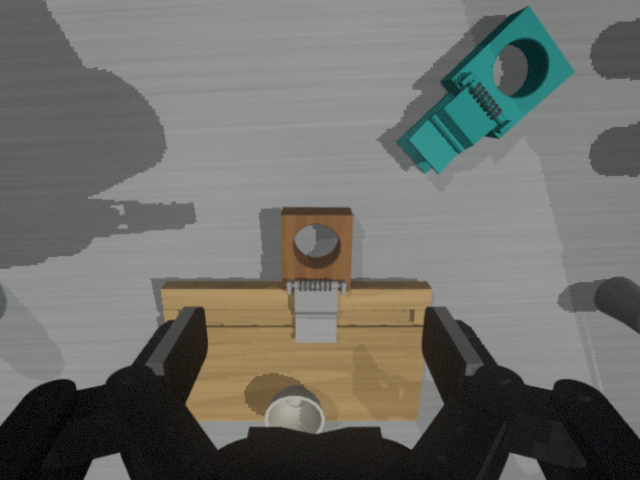

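The holder is on the edge: block at columns 281–352, rows 207–290, hole at (317,244), and the jaw plate lying over the groove down to (316,342). I'll check the fit numerically and re-measure the cup.

Run:
```python
from h import *
im,W,c=load("w3");Z=W[...,2]
hsv=cv2.cvtColor(im,cv2.COLOR_BGR2HSV);m=(hsv[...,1]>110)&(hsv[...,0]<25)
g=m.copy();g[:195]=0;g[281:]=0;g[:,:270]=0;g[:,362:]=0;g&=(Z>.02)
cs,hi=cv2.findContours(g.astype(np.uint8),cv2.RETR_CCOMP,cv2.CHAIN_APPROX_NONE)
for i,k in enumerate(cs):
    if hi[0][i][3]>=0 and len(k)>40: print("hole",circle(atz(k[:,0],.03,c)*1e3))
for f in(min,max):
    q=atz([(f(np.nonzero(g[i])[0]),i) for i in range(222,272)],.03,c)*1e3
    print("side yaw",np.degrees(np.arctan(np.polyfit(q[:,0],q[:,1],1)[0])),np.median(q[:,1]))
B=[]
for j in list(range(180,275))+list(range(360,420)):
    r=np.nonzero((Z[265:310,j]>.0225)&(Z[265:310,j]<.035))[0]
    if len(r):B.append((j,265+r[0]-.5))
q=atz(B,.026,c)*1e3;p=np.polyfit(q[:,1],q[:,0],1);print("edge",p,-np.degrees(np.arctan(p[0])))
for r in range(276,346,5): print(r,np.round(np.nanmedian(W[r-1:r+2,302:331].reshape(-1,3),axis=0)*1e3,1), "board z", np.round(np.nanmedian(Z[r,230:270])*1e3,1))
```

```text
hole (array([637.46288283,  27.09795648]), np.float64(20.913714667946333))
side yaw -2.791950726968545 -3.899091496919395
side yaw -2.900351563427412 57.24670777770392
edge [4.41281428e-02 6.81400044e+02] -2.5267171021832464
276 [669.   25.5  28.6] board z -2.1
281 [671.7  25.3  33.9] board z 7.6
286 [675.3  25.2  36.6] board z 18.5
291 [682.1  24.9  33.4] board z 23.9
296 [687.2  24.7  33.1] board z 24.0
301 [692.4  24.4  33.4] board z 24.0
306 [697.8  24.2  33.4] board z 24.1
311 [703.   24.   33.1] board z 19.9
316 [711.8  23.7  27.8] board z 19.9
321 [718.9  23.4  25.1] board z 20.1
326 [723.3  23.2  26.9] board z 22.4
331 [728.1  23.   28.5] board z 23.9
336 [732.8  22.9  30.4] board z 24.1
341 [737.3  22.6  31. ] board z 24.5
```

The jaw plate lies flat over the board and its bead dips into the groove at x = 712–719 mm, so it has snapped in. The yaw matches the board within 0.3°, and hole + 44 mm equals the edge within about 1 mm. Next is the cup.

Emit:
{"fn": "move_arm", "kwargs": {
  "commands": [0,0,0,-0.239,0.606,0,1,0,0,0,-0.239,0.606,0,1,0,0,0,-0.239,0.606,0,1,0,0,0,-0.239,0.606,0,1]
}}

```text
clock: 8.68
ee_pos: [0.5411, 0.1807, 0.2014]
tool_rot: [-0.064, -3.138, 0.001]
contact_force: [0.3, 0.2, -0.0]
grip_width: 0.0856
finger_force: 0.0
```

Emit:
{"fn": "move_arm", "kwargs": {
  "commands": [0,0,0,-0.239,0.606,0,1,0,0,0,-0.239,0.606,0,1,0,0,0,-0.239,0.606,0,1,0,0,0,-0.239,0.606,0,1]
}}

```text
clock: 9.18
ee_pos: [0.4816, 0.3314, 0.2013]
tool_rot: [-0.066, -3.139, 0.003]
contact_force: [1.3, -0.6, 0.6]
grip_width: 0.0858
finger_force: 0.0
```

```bash
python3 look.py w4
```

```text
9.175 [0.4816 0.3314 0.2013] [-0.0655 -3.1388  0.0032] 0.08583673284555407
```

View pics/w4.png

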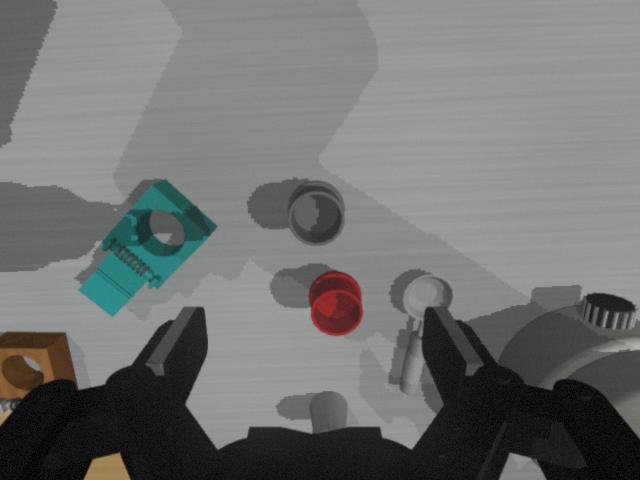

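The wrist view shows the grey cup's rim at about (316,217), the red look-alike at (336,305) and the spoon bowl at (428,297). The cup is clear of all of them. Measuring the rim.

Run:
```python
from h import *
im,W,c=load("w4");Z=W[...,2]
P=W[170:255,275:360].reshape(-1,3);Q=P[P[:,2]>.02];zt=np.percentile(Q[:,2],97);print("top z",zt)
S=Q[Q[:,2]>zt-.008]*1e3;h=cv2.convexHull(S[:,:2].astype(np.float32))[:,0];print("rim",circle(h),len(S))
P=W[262:345,300:370].reshape(-1,3);Q=P[P[:,2]>.02]*1e3;print("red",np.nanmedian(Q,0),Q[:,0].min())
```

```text
top z 0.05453207712689118
rim (array([482.50474426, 331.78813652]), np.float64(22.615978341438872)) 823
red [569.63234416 346.09653447  34.54514799] 542.4003080439435
```

Emit:
{"fn": "move_arm", "kwargs": {
  "commands": [0,0,0,0.004,0,-0.2,1,0,0,0,0.004,0,-0.4,1,0,0,0,0.004,0,-0.58,1,0,0,0,0.004,0,-0.66,1,0,0,0,0.004,0,-0.7,1,0,0,0,0.004,0,-0.7,1],
  "squeeze": 25
}}

```text
clock: 9.98
ee_pos: [0.484, 0.33, 0.0291]
tool_rot: [0.07, 3.14, 0.001]
contact_force: [0.7, 0.7, 0.3]
grip_width: 0.0854
finger_force: 0.0
```

Emit:
{"fn": "move_arm", "kwargs": {
  "commands": [0,0,0,0,0,0,0.2,0,0,0,0,0,0,-0.1,0,0,0,0,0,0,-0.3,0,0,0,0,0,0,-0.3,0,0,0,0,0,0,-0.3,0,0,0,0,0,0,-0.3]
}}

```text
clock: 10.72
ee_pos: [0.484, 0.3307, 0.0296]
tool_rot: [0.069, 3.139, 0.003]
contact_force: [-0.0, 1.4, 5.3]
grip_width: 0.0445
finger_force: 25.6
```

Emit:
{"fn": "move_arm", "kwargs": {
  "commands": [0,0,0,0,0,0.1,-0.3,0,0,0,0,0,0.25,-0.3,0,0,0,0,0,0.4,-0.3,0,0,0,0,0,0.4,-0.3]
}}

```text
clock: 11.22
ee_pos: [0.4845, 0.3309, 0.1316]
tool_rot: [0.069, 3.137, 0.006]
contact_force: [0.4, 0.6, -0.7]
grip_width: 0.0449
finger_force: 25.7
```

Emit:
{"fn": "move_arm", "kwargs": {
  "commands": [0,0,0,0.08,-0.15,0,-0.3,0,0,0,0.16,-0.3,0,-0.3,0,0,0,0.24,-0.46,0,-0.3,0,0,0,0.311,-0.607,0,-0.3,0,0,0,0.311,-0.607,0,-0.3]
}}

```text
clock: 11.85
ee_pos: [0.5612, 0.1756, 0.1265]
tool_rot: [-0.075, -3.138, 0.002]
contact_force: [-0.4, 0.7, -0.1]
grip_width: 0.0449
finger_force: 25.8
```

Emit:
{"fn": "move_arm", "kwargs": {
  "commands": [0,0,0,0.08,-0.15,0,-0.3,0,0,0,0.16,-0.3,0,-0.3,0,0,0,0.24,-0.46,0,-0.3,0,0,0,0.29,-0.58,0,-0.3,0,0,0,0.311,-0.607,0,-0.3,0,0,0,0.311,-0.607,0,-0.3]
}}

```text
clock: 12.6
ee_pos: [0.6385, 0.0268, 0.1272]
tool_rot: [-0.07, -3.139, -0.0]
contact_force: [-0.2, -0.4, -0.1]
grip_width: 0.0453
finger_force: 25.8
```

```bash
python3 look.py w5
```

```text
12.6 [0.6385 0.0268 0.1272] [-0.0699 -3.1392 -0.    ] 0.04533433937773738
```

View pics/w5.png

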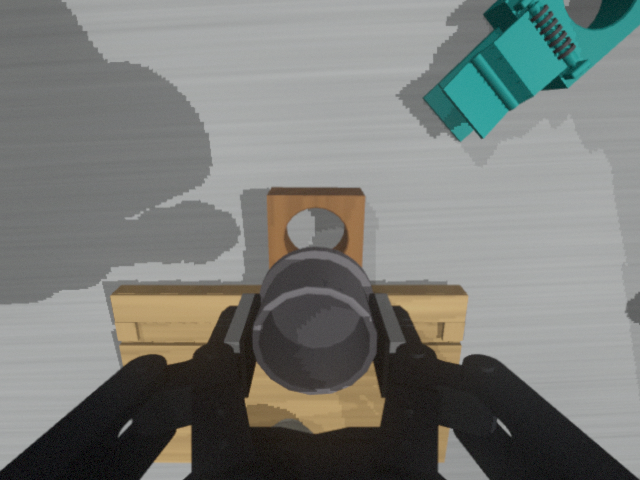

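The cup is held at (315,340) over the board edge, with the holder's hole partly visible at (316,230). I'll compare cup and hole positions in this same view.

Run:
```python
from h import *
im,W,c=load("w5");Z=W[...,2]
hsv=cv2.cvtColor(im,cv2.COLOR_BGR2HSV)
P=W[240:395,250:380].reshape(-1,3);Q=P[(P[:,2]>.08)]
zt=np.percentile(Q[:,2],98);print("zt",zt,len(Q))
w=np.zeros((480,640),bool);w[285:392,252:378]=1
R=(Z>.13)&w&(hsv[...,2]>60)
S=W[R]*1e3; print("rimish",np.percentile(S,[1,50,99],axis=0))
# visible outer rim (lower arc) : outermost pixels of the cup, columns 275..355
E=np.array([(u,v) for u,v in [(254,335),(376,335),(315,391),(258,362),(372,362),(285,385),(345,385)]])
print("rim circle",circle(atz(E,.1536,c)*1e3))
m=(hsv[...,1]>110)&(hsv[...,0]<25);g=m&(Z>.02);g[265:]=0;g[:180]=0;g[:,:260]=0;g[:,372:]=0
gg=g[200:250]; 
pts=[]
for r in range(212,248):
    x=np.nonzero(g[r,268:364])[0]+268;gap=np.diff(x);i=gap.argmax()
    if gap[i]>15:pts+= [(x[i]+.5,r),(x[i+1]-.5,r)]
print("hole",circle(atz(pts,.03,c)*1e3),len(pts))
q=atz([(j,min(np.nonzero(g[:,j])[0])) for j in range(275,358)],.03,c)*1e3;print("back x+30",np.median(q[:,0])+30)
for f in(min,max):
    q=atz([(f(np.nonzero(g[i])[0]),i) for i in range(205,255)],.03,c)*1e3;print("side y",np.median(q[:,1]))
```

```text
zt 0.15316506753865025 15879
rimish [[615.06617573   4.17957382 130.57406509]
 [646.08427701  31.41263291 150.70656631]
 [658.2787718   48.17635736 153.22612304]]
rim circle (array([635.45700394,  26.58868592]), np.float64(21.814019833437012))
hole (array([637.52289187,  27.01525073]), np.float64(20.623621281771786)) 72
back x+30 639.7644911958392
side y -3.9057161849139836
side y 57.961069106642924
```

Emit:
{"fn": "move_arm", "kwargs": {
  "commands": [0,0,0,0.005,0.001,-0.1,-0.3,0,0,0,0.005,0.001,-0.2,-0.3,0,0,0,0.005,0.001,-0.26,-0.3,0,0,0,0.005,0.001,-0.3,-0.3,0,0,0,0.005,0.001,-0.325,-0.3,0,0,0,0.005,0.001,-0.34,-0.3,0,0,0,0.005,0.001,-0.34,-0.3]
}}

```text
clock: 13.52
ee_pos: [0.6402, 0.0267, 0.0435]
tool_rot: [0.069, 3.141, 0.0]
contact_force: [-1.1, 1.8, -0.8]
grip_width: 0.0449
finger_force: 25.8
```

Emit:
{"fn": "move_arm", "kwargs": {
  "commands": [0,0,0,0,0,-0.01,-0.3,0,0,0,0,0,-0.018,-0.3,0,0,0,0,0,-0.024,-0.3,0,0,0,0,0,-0.024,-0.3]
}}

```text
clock: 14.02
ee_pos: [0.6404, 0.0267, 0.038]
tool_rot: [0.069, 3.14, 0.0]
contact_force: [-0.3, -0.5, 3.4]
grip_width: 0.0453
finger_force: 26.0
```

Contact came at the seated height (TCP 38.0 mm against 37.6 mm predicted). I'll release and rise.

Emit:
{"fn": "move_arm", "kwargs": {
  "commands": [0,0,0,0,0,0,0,0,0,0,0,0,0,0.5,0,0,0,0,0,0,1,0,0,0,0,0,0,1,0,0,0,0,0,0,1,0,0,0,0,0,0.15,1,0,0,0,0,0,0.35,1,0,0,0,-0.1,0,0.6,1,0,0,0,-0.2,0,0.7,1,0,0,0,-0.2,0,0.7,1,0,0,0,-0.2,0,0.7,1]
}}

```text
clock: 15.4
ee_pos: [0.5899, 0.0269, 0.2116]
tool_rot: [-0.069, -3.14, -0.001]
contact_force: [0.1, -0.1, -1.3]
grip_width: 0.0855
finger_force: 0.0
```

```bash
python3 look.py w6;python3 - <<'E'
from bench import ctrl
from h import *
im,W,c=load("w6");Z=W[...,2]
s,d=ctrl.camera("scene");cs=ctrl.camera_params("scene");Ws=cloud(d,cs)
a=cv2.resize(s[190:330,190:440],None,fx=1.6,fy=1.6,interpolation=cv2.INTER_CUBIC)
b=cv2.resize(im[130:400,150:450],None,fx=1.25,fy=1.25)
o=np.zeros((400,800,3),np.uint8);o[:a.shape[0],:a.shape[1]]=a;o[:b.shape[0],410:410+b.shape[1]]=b
cv2.imwrite("pics/m6.png",o)
M=(np.hypot(W[...,0]-.638,W[...,1]-.027)<.035)
P=W[M];zt=np.percentile(P[:,2],98);S=P[P[:,2]>zt-.005]*1e3
h=cv2.convexHull(S[:,:2].astype(np.float32))[:,0];print("rim z",zt,circle(h))
Q=S[S[:,2]>0];A=np.c_[Q[:,:2]-Q[:,:2].mean(0),np.ones(len(Q))];print("tilt",np.linalg.lstsq(A,Q[:,2],rcond=None)[0])
E
```

```text
15.4 [0.5899 0.0269 0.2116] [-6.92e-02 -3.14e+00 -7.00e-04] 0.0855095658675351
rim z 0.0625642003660162 (array([638.93931225,  27.02562071]), np.float64(22.651987908199107))
tilt [-3.08001293e-03 -6.56228534e-04  6.13185958e+01]
```

View pics/m6.png

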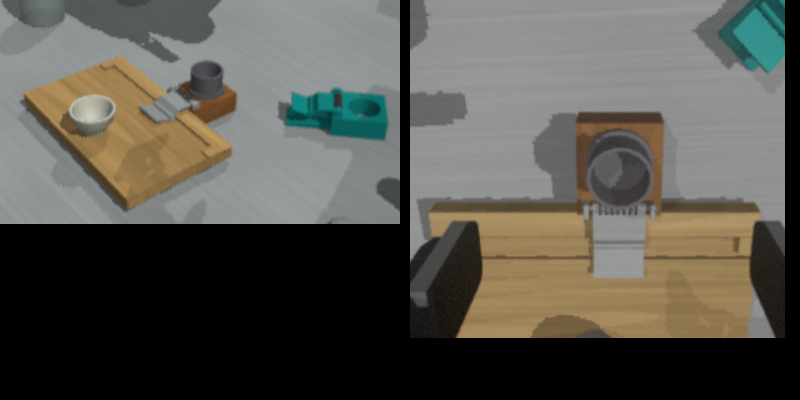

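The cup sits upright in the holder at about (206,78) in the left picture. Its rim is at z ≈ 63–64 mm, level, and centred within about 1 mm. One last check: whether the block is still flush.

Run:
```python
from h import *
for n in("w3","w6"):
    im,W,c=load(n);hsv=cv2.cvtColor(im,cv2.COLOR_BGR2HSV)
    def front(X):  # predicted pixels
        return proj(np.array(X)/1e3,c)
    v=hsv[...,2].astype(float)
    Z=W[...,2]
    m=(hsv[...,1]>100)&(hsv[...,0]<25)
    # lower/top limits of block back: top-back edge is where dark back face meets bright top
    u0,v0=front([[608.5,28,30]])[0];ub,vb=front([[682.5,28,26]])[0]
    g=cv2.Sobel(cv2.GaussianBlur(v,(3,3),0),cv2.CV_64F,0,1)
    def sub(cols,vc,w,z):
        E=[]
        for j in cols:
            k=np.arange(int(vc(j))-w,int(vc(j))+w+1);q=g[k,j]
            q=np.clip(q,0,None)
            i=q.argmax();s=slice(max(i-2,0),i+3);E.append((j,(k[s]*q[s]).sum()/max(q[s].sum(),1e-6)))
        return atz(E,z,c)*1e3
    b=sub(range(int(u0)-25,int(u0)+26),lambda j:v0,6,.03)
    # board edge: bright top meets dark edge face, columns beside block
    cols=[int(ub)+d for d in list(range(-90,-45))+list(range(45,80))]
    pe=lambda j: front([[681.2+.0441*y,y,26] for y in [28]])[0][1]
    e=sub(cols,pe,7,.026)
    pb=np.polyfit(b[:,1],b[:,0],1);p=np.polyfit(e[:,1],e[:,0],1)
    r=e[:,0]-np.polyval(p,e[:,1]);p=np.polyfit(e[abs(r)<2,1],e[abs(r)<2,0],1)
    print(n,"back",np.polyval(pb,28),-np.degrees(np.arctan(pb[0])),"edge",np.polyval(p,26),-np.degrees(np.arctan(p[0])),"gap",(np.polyval(p,26)-np.polyval(pb,28))*.999-74)
```

```text
w3 back 609.6751792860377 -2.640878874825776 edge 683.5186023255565 -2.601199529118938 gap -0.2304203835208085
w6 back 609.7354187578445 -2.4764185039935964 edge 683.5131777467471 -2.6188395053876024 gap -0.2960187700862633
```

The gap is about 0 (−0.3 mm) and the yaw agrees within 0.15°, so I'm handing the job in.

```bash
python3 -c "
from bench import ctrl
print(ctrl.finish_job())"
```

```text
the job is handed in; nothing more can be done
None
```

The holder is clipped square and flush on the board's near edge with its jaw snapped into the groove, the collared grey cup is seated upright in its hole and released, and I handed the job in at about 15 s.

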